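# Light up the plate viewer: shut the attenuator, lamp on, open it three clicks

## Robot

A 6-joint arm with a two-finger parallel gripper is mounted at the origin on a cart in front of the work surface, level with it; the furniture and walls round the work are solid. World frame = base frame: x ahead of the robot, y to its left, z up, the work surface at z = 0. Lengths are in m, angles in degrees, forces in N, time in s.
With the tool pointing down it reaches from about 0.375 to 0.75 m from the base axis. Payload 9 kg.
Tool frame: the origin (TCP) lies where the fingers leave the gripper's body, on its centre line; the fingertips stand 73 mm ahead of it and the grasp point (between the pads) lies 54 mm ahead of it (robot.tip_reach is the distance from the TCP to the fingertips, in m); z points along the fingers, y is the line along which they close (so a half turn about z gives the same grasp; the last joint's range is limited). The gripper opens to 85 mm and grips with 20 to 120 N. Pads are 22 mm wide; open, the fingers measure 114 mm over their backs; the gripper's body (76 mm by 85 mm) begins 54 mm behind the grasp point. The pads swing forward as they close: fully open they stand 13 mm farther back than shut.
Start: joints at [-79.624, 5.964, 5.575, 89.605, 0, 77.527], TCP at [0.233, -0.553, 0.304] pointing down, gripper open.
Joint ranges: [-171.21, 171.21], [-48.23, 106.86], [-62.78, 66.21], [-105.2, 120.99], [-86.42, 89.51], [-180, 180]. Speed limits (degrees/s): [127.2, 127.2, 147.25, 180, 180, 180].

## Interface

Orientations are given as [roll, pitch, yaw] about the fixed x, y, z axes, in that order (R = Rz(yaw) Ry(pitch) Rx(roll)).
In Python, from plant import robot gives the robot as it stands. Calls block until the motion is done:
- robot.move_pose(position, orientation): joint-space move of the TCP to a pose.
- robot.line_to(position, vel=0.15, rotation=None, guard=None): straight line of the TCP; rotation=None keeps the orientation; vel is the mean speed in m/s. With guard (N) it stops when the force on the tool has changed by that much, and returns True; else False.
- robot.goto_joints(angles): joint-space move.
- robot.set_gripper(opening): finger opening in m; the grip force is fixed at half the most; returns when the fingers have stopped.
- robot.pause(seconds).
- robot.ik(position, orientation): joint angles nearest the present ones, or None.
- robot.observe(): the state.
- robot.grab_frame(name): name is "scene" or "top" or "wrist"; returns the picture (420x560x3 uint8, blue, green, red); there is no depth.
- robot.get_calibration(name): a dict with "vertical_fov" (degrees; the focal length in pixels is half the picture's height over the tangent of half this angle, whatever the lens; pixels are square), "cx", "cy" (the principal point, pixels), "rvec" (rotation vector, rad) and "tvec" (3), from world to camera coordinates, as OpenCV has them. Camera axes: x right, y down, z forward; pixel columns grow to the right and rows downward; lengths in m; the calibration is good to about 2 mm. A picture is of the moment at which its call begins: read the wrist's pose just before it. get_calibration takes no time and is no camera call; for the wrist camera it gives the pose at the moment of the call.
A pose or a line that the arm cannot do raises robot.IKError and nothing moves.
- robot.job_done(): hands the job in; it is judged then, once.
The state is a dict: "time": time; "q": joint angles; "qvel": joint speeds; "joint_torque": joint torques, N m; "tool_pos": TCP position; "tcp_rot": TCP orientation; "ft_force": force on the tool from outside, world axes, zero at the start; "torque": the same for the moment, N m; "gripper_width": finger opening in m; "gripper_force": force on a finger pad.
Only numpy, scipy, OpenCV 4.12 (cv2) and the standard library are available. Lean on these libraries where they do the work, as an engineer would, in place of code of your own. Each camera call takes 0.05 s, during which the arm holds its last target. There are 200 camera calls.

## Task

The plate viewer's attenuator lever was left part open: push it left to its shut stop, then press the green lamp key fully down and let it come up. Now push the lever to the right, feeling for the clicks, and leave it resting at the third click from shut; never go beyond the third, which would bleach the culture in the hood, and never press the key unless the lever is shut. This is all pushing with a fingertip: leave the other things on the bench where they lie.

Things in the scene. Friction and masses are not known exactly. Their poses are not given: they have to be found in the camera images.
- viewer: white plate viewer fixed to the bench, 200 deep (its x), 240 wide (y), base 55 high; origin: centre of its underside, x to its back, y to its left, z up. Dark level control deck 55 mm above the origin, free from x = -100 to -20 mm. Behind it a white hood over a culture dish; its amber window slopes from x = -18 mm at the deck to x = +47 mm at 150 mm height.
- attenuator (a joint): lever travel in m: 0 = shut, at the stop at its left; grows as it slides to the viewer's right (-y), hard stop at 0.075. Notches every 15 mm: 0 shut, 0.015 first click, 0.030 second, 0.045 third, 0.060, 0.075. About 6 N pushes it out of a notch; past half way (7.5 mm) the force vanishes and it snaps ahead of the finger into the next notch, where it stays. The stops are rigid.
- attenuator_top (a point): centre of the top of the lever's pale metal thumb tab, 24 mm along the viewer's x, 12 mm along its y, red line on top; its upright sides reach from 3 to 23 mm above the deck (top 78 mm above the viewer's underside). It slides along x = -66 mm of the viewer, from y = +80 mm (shut) to +5 mm; behind the slot six white marks, longer to the right, stand at the notches.
- lamp_key (a joint): depth of the lamp key in m: 0 = up, 0.006 = fully down; a spring raises it again. Pressing it right down takes about 5 N.
- lamp_key_top (a point): centre of the top of the round green lamp key (26 mm across, in a black ring 42 mm across; its top is 22 mm above the deck), at the right end of the control deck, x = -64 mm, y = -73 mm of the viewer; it is pressed straight down.
- conical_2: a white centrifuge tube with an orange cap, 112 mm long, 21 mm thick, lying to the left; a bystander
- microtube_3: a small grey-capped microtube, 43 mm long, 14 mm thick, lying to the left; a bystander
- marker_1: a white marker pen with a black cap, 131 mm long, 14 mm thick, lying at the right; a bystander
- spare_dish: a closed culture dish with beige agar, 91 mm across, 16 mm high, flat on the bench left of the viewer; a bystander
- tweezers: thin steel forceps, 125 mm long, 9 mm high, lying left of the viewer; a bystander

How it is judged (in metres and radians):
On the way, in this order (a step that is already met when the one before it is completed fails the run):
1. the lever is pushed left to its shut stop (value of joint attenuator below 0.003 m), for 0.2 s.
2. the lamp key is pressed fully down with the lever shut (value of joint lamp_key above 0.0045 m and value of joint attenuator below 0.005 m), for 0.1 s.
3. the key has come up and the lever rests in the third notch (value of joint attenuator between 0.042 and 0.048 m and value of joint lamp_key below 0.002 m), for 0.2 s.
At the end, for the whole second after the job is handed in: The lever is at rest in the third notch (0.045 m, within 3 mm), the lamp key is up, and no bystander has been moved more than 15 mm (all of step 3 and velocity of joint attenuator between -0.005 and 0.005 m/s and distance of each of conical_2, microtube_3, marker_1, spare_dish, tweezers from where it was at the start of the episode below 0.015 m); the robot touches nothing.
It fails at once if the lever is pushed more than 6 mm beyond the third click (value of joint attenuator above 0.051 m).
It fails at once if the lamp key is pressed while the lever is not shut (value of joint lamp_key above 0.003 m and value of joint attenuator above 0.006 m).
It fails at once if a bystander is lifted, carried or shoved more than 15 mm (distance of any of conical_2, microtube_3, marker_1, spare_dish, tweezers from where it was at the start of the episode above 0.015 m).
It also fails if it takes over 58 s, if anything falls off the work surface, if the arm or the gripper's body presses on something with over 40 N, if the wrist force passes 120 N, or if a joint passes its speed limit or range.

## Working session

There is one attempt and no reset: what is moved stays moved. The work goes in short steps, each a Python script; the robot and the scene stay as the last script left them, time stands still between calls to the robot, and variables do not carry over. Pictures are saved under pics/ and viewed, at most 10 in all, crops included, and the job is handed in when it is done.

```bash
mkdir -p pics; ls; python3 - <<'E'
from plant import robot
import cv2
for n in("top","scene"):
    cv2.imwrite(f"pics/{n}0.png",robot.grab_frame(n)); print(n,robot.get_calibration(n))
o=robot.observe();print(o["time"],o["tool_pos"],o["tcp_rot"],o["gripper_width"])
E
```

```text
pics
top {'vertical_fov': 42.301264743493704, 'cx': 274.60078335564947, 'cy': 209.6343418328258, 'rvec': array([ 2.12533914, -2.15450015,  0.18625556]), 'tvec': array([0.02152913, 0.48553247, 1.44412615])}
scene {'vertical_fov': 47.73962868107163, 'cx': 276.95144250727355, 'cy': 211.7561650899913, 'rvec': array([ 1.11547593, -2.06825513,  1.19770079]), 'tvec': array([0.28476408, 0.24501663, 0.81882342])}
0.1 [ 0.23295942 -0.55270569  0.30321504] [-1.79935085e+02 -1.60200464e-02  2.28491049e+01] 0.08509785638236222
```

View pics/top0.png

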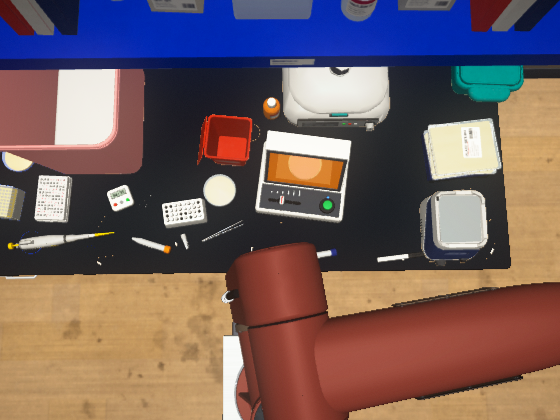

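View pics/scene0.png

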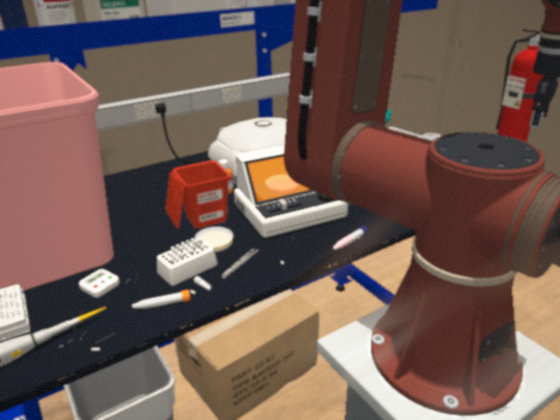

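The top view shows the viewer at about (303,175), the green key at (327,205) and the lever at (281,200). I'll enlarge that area.

```bash
python3 - <<'E'
import cv2
a=cv2.imread("pics/top0.png")[125:225,245:361]
cv2.imwrite("pics/crop.png",cv2.resize(a,None,fx=6,fy=6,interpolation=cv2.INTER_CUBIC))
E
```

```text
(no output)
```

View pics/crop.png

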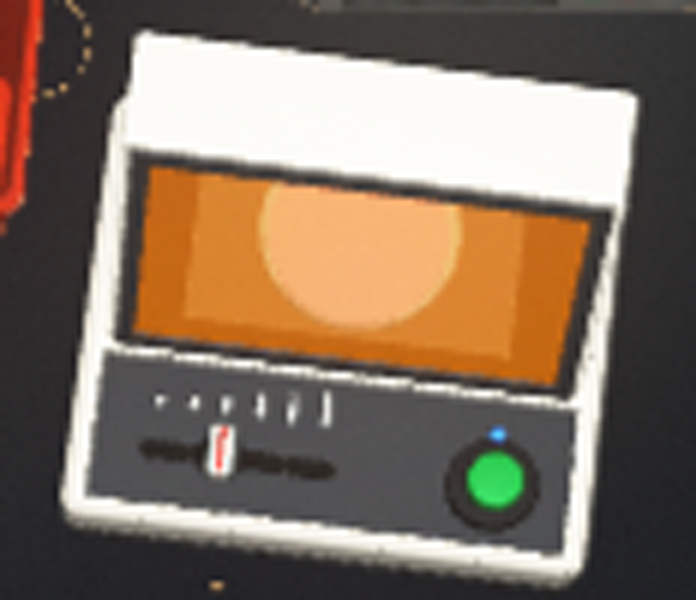

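The crop shows the lever tab at about (220,450), in line with the third mark, so it's at 0.030. The green key is at (495,480). Next I fit the viewer's pose.

```bash
cat > h.py <<'E'
import numpy as np, cv2
from plant import robot
def ray(c,u,v,z):
    f=210/np.tan(np.radians(c["vertical_fov"]/2)); R=cv2.Rodrigues(np.array(c["rvec"]))[0]
    o=-R.T@c["tvec"]; d=R.T@np.array([(u-c["cx"])/f,(v-c["cy"])/f,1]); return o+d*(z-o[2])/d[2]
def fit(L,W):  # viewer local xy -> world xy, rigid
    L,W=np.array(L),np.array(W)[:,:2]; l,w=L-L.mean(0),W-W.mean(0)
    a=np.arctan2((l[:,0]*w[:,1]-l[:,1]*w[:,0]).sum(),(l*w).sum())
    R=np.array([[np.cos(a),-np.sin(a)],[np.sin(a),np.cos(a)]]); t=W.mean(0)-R@L.mean(0)
    return a,t,(L@R.T+t-W)
E
python3 - <<'E'
from h import *
c=robot.get_calibration("top")
P=[((495,480),.077,(-.064,-.073)),((220,450),.078,(-.066,.050)),((68,500),.055,(-.1,.12)),((582,572),.055,(-.1,-.12))]
W=[ray(c,244.5+(p[0]+.5)/6,124.5+(p[1]+.5)/6,z) for p,z,_ in P]
for w in W: print(w.round(4))
a,t,r=fit([p[2] for p in P],W);print(np.degrees(a),t,(r*1000).round(1))
a,t,r=fit([p[2] for p in P[:2]],W[:2]);print(np.degrees(a),t,(r*1000).round(1))
E
```

```text
[ 0.4915 -0.1251  0.077 ]
[ 0.5065 -0.0028  0.078 ]
[0.4886 0.0656 0.055 ]
[ 0.4528 -0.1654  0.055 ]
-8.616442500953955 [ 0.56727709 -0.06360369] [[ 1.6 -1.1]
 [ 3.1 -1.4]
 [-2.3  4.5]
 [-2.4 -1.9]]
-7.908540937249189 [ 0.56493594 -0.06150508] [[ 0.   0.1]
 [-0.  -0.1]]
```

```bash
python3 - <<'E'
from h import *
robot.set_gripper(0)
robot.move_pose([.47,-.06,.30],[180,0,172])
c=robot.get_calibration("wrist"); cv2.imwrite("pics/w0.png",robot.grab_frame("wrist"))
np.save("w0.npy",c,allow_pickle=True)
o=robot.observe();print(o["time"],o["tool_pos"],o["tcp_rot"],o["gripper_width"],o["ft_force"],o["q"])
E
```

```text
2.8917 [ 0.47005515 -0.06064535  0.29999546] [-1.79994086e+02  9.04102135e-04  1.71906665e+02] 0.0002501504168826172 [-0.5591554   0.98870704  0.14860754] [-2.32182000e+01 -1.62413969e+01 -1.58303145e+01  9.04086665e+01
 -5.47325510e-03 -1.51248650e+01]
```

View pics/w0.png

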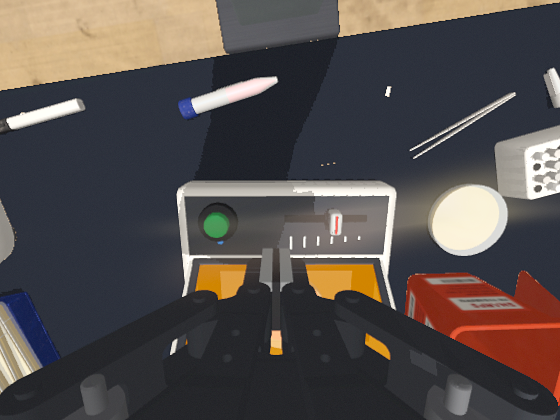

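The wrist view shows the key at about (216,224) and the lever tab at (336,222). I'll enlarge it for exact readings.

```bash
python3 - <<'E'
import cv2
a=cv2.imread("pics/w0.png")[175:265,170:410]
cv2.imwrite("pics/wc.png",cv2.resize(a,(792,297),interpolation=cv2.INTER_CUBIC))
E
```

```text
(no output)
```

View pics/wc.png

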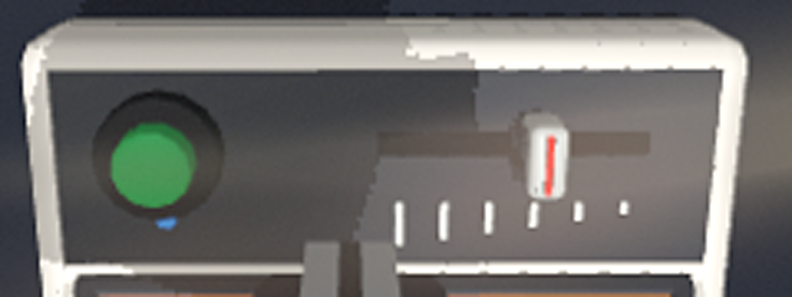

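```bash
python3 - <<'E'
from h import *
c=np.load("w0.npy",allow_pickle=True).item()
g=lambda x,y,z: ray(c,169.5+(x+.5)/3.3,174.5+(y+.5)/3.3,z)
K,T=g(152,166,.077),g(548,160,.078);print(K.round(4),T.round(4),np.linalg.norm(K-T))
a,t,r=fit([(-.064,-.073),(-.066,.05)],[K,T]);print(np.degrees(a),t,(r*1e3).round(1))
R=np.array([[np.cos(a),-np.sin(a)],[np.sin(a),np.cos(a)]])
for p in[(624,208,.055),(399,222,.055),(152,166,.077),(548,160,.078),(110,155,.055)]: print(R.T@(g(*p)[:2]-t))
E
```

```text
[ 0.4897 -0.1245  0.077 ] [ 0.5045 -0.004   0.078 ] 0.1213519797808568
-7.916242187436857 [ 0.56308136 -0.06182146] [[-0.1 -0.8]
 [ 0.1  0.8]]
[-0.04138796  0.08026413]
[-0.03656129  0.00506419]
[-0.06401356 -0.07216591]
[-0.06598644  0.04916591]
[-0.06043698 -0.09033252]
```

The fit agrees with the given geometry: viewer yaw is -7.9°, the marks come out at y = 80 and 5 mm, and the lever is at 0.030. Next I push left.

```bash
cat >> h.py <<'E'
A=np.radians(-7.9); T=np.array([.5632,-.0618]); RV=np.array([[np.cos(A),-np.sin(A)],[np.sin(A),np.cos(A)]])
ROT=[180,0,172.1]
def tcp(x,y,h):  # viewer xy of tip, tip height above underside
    return [*(RV@[x,y]+T),h+robot.tip_reach]
def here():
    o=robot.observe(); v=RV.T@(np.array(o["tool_pos"][:2])-T); f=RV.T@np.array(o["ft_force"][:2])
    return f"t={o['time']:.2f} v=({v[0]*1e3:.1f},{v[1]*1e3:.1f}) tip={1e3*(o['tool_pos'][2]-robot.tip_reach):.1f} f=({f[0]:.1f},{f[1]:.1f},{o['ft_force'][2]:.1f})"
E
python3 - <<'E'
from h import *
robot.move_pose(tcp(-.066,.012,.105),ROT); print(here())
print(robot.line_to(tcp(-.066,.012,.064),vel=.05,guard=6),here())
print(robot.line_to(tcp(-.066,.036,.064),vel=.015,guard=3),here())
print(robot.line_to(tcp(-.066,.068,.064),vel=.02,guard=14),here())
cv2.imwrite("pics/s1.png",robot.grab_frame("top"));cv2.imwrite("pics/w1.png",robot.grab_frame("wrist"))
E
```

```text
t=3.47 v=(-65.9,11.6) tip=106.0 f=(-0.0,-0.1,0.2)
False t=4.43 v=(-65.8,12.0) tip=64.3 f=(0.3,-0.3,0.6)
True t=5.58 v=(-66.0,30.4) tip=63.8 f=(0.4,-2.6,3.0)
True t=7.00 v=(-66.1,60.5) tip=63.8 f=(-0.8,-4.7,3.4)
```

Contact was at 30.4 and the stop at 60.5, which matches the expected 60.4. I'll back off, lift and check the lever visually before pressing the key.

```bash
python3 - <<'E'
from h import *
robot.pause(.25)
robot.line_to(tcp(-.066,.045,.064),vel=.05); robot.line_to(tcp(-.066,.045,.110),vel=.1)
robot.line_to(tcp(-.064,-.073,.110),vel=.15); print(here())
c=robot.get_calibration("wrist"); a=robot.grab_frame("wrist"); cv2.imwrite("pics/w2.png",a)
print(c)
E
```

```text
t=9.36 v=(-64.2,-72.4) tip=109.8 f=(-0.5,-0.3,0.4)
{'vertical_fov': 69.25000090554317, 'cx': 275.6808502354804, 'cy': 210.23336578458387, 'rvec': array([-2.20230382, -1.91936693, -0.26076736]), 'tvec': array([ 0.05709387, -0.48405348,  0.12552056])}
```

View pics/w2.png

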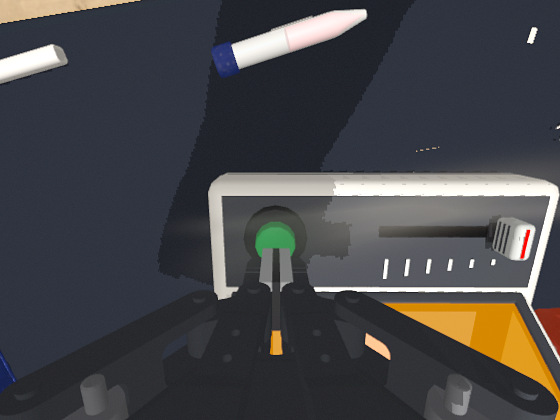

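The tab base stands at the shut mark (493,262) and the fingertips are over the green key (276,240). Now I press it.

```bash
python3 - <<'E'
from h import *
print(robot.line_to(tcp(-.064,-.073,.082),vel=.06,guard=3),here())
print(robot.line_to(tcp(-.064,-.073,.067),vel=.015,guard=14),here())
robot.pause(.25); print(here())
robot.line_to(tcp(-.064,-.073,.110),vel=.08); robot.pause(.1); print(here())
cv2.imwrite("pics/w3.png",robot.grab_frame("wrist"))
E
```

```text
False t=10.03 v=(-64.1,-72.9) tip=81.9 f=(-0.5,-0.1,0.8)
True t=10.78 v=(-63.8,-73.1) tip=71.0 f=(-1.4,0.6,6.4)
t=11.03 v=(-63.8,-73.0) tip=71.0 f=(-0.9,0.3,7.3)
t=11.78 v=(-64.3,-72.9) tip=109.4 f=(0.3,-0.4,-0.5)
```

The key bottomed at 71.0, which is 6 mm down, and came up again. Now I push right, one click at a time.

```bash
python3 - <<'E'
from h import *
robot.line_to(tcp(-.066,.106,.110),vel=.2)
print(robot.line_to(tcp(-.066,.106,.064),vel=.06,guard=5),here())
fy=lambda:(RV.T@np.array(robot.observe()["ft_force"][:2]))[1]
robot.pause(.1); f0=fy()
for n in range(3):
    y0=.0996-.015*n
    robot.line_to(tcp(-.066,y0+.0015,.064),vel=.03,guard=12)
    pk=0; log=[]
    for d in np.arange(.001,.0101,.001):
        robot.line_to(tcp(-.066,y0-d,.064),vel=.015); f=fy()-f0; log.append(round(f,1))
        pk=max(pk,f)
        if d>.0055 and pk>3 and f<1.2: break
    print(n+1,round(d,4),log,here())
    if pk<3 or f>=1.2: print("no click seen");break
cv2.imwrite("pics/w4.png",robot.grab_frame("wrist"))
E
```

```text
False t=13.78 v=(-65.8,106.0) tip=64.4 f=(-0.4,0.4,0.3)
1 0.006 [np.float64(3.7), np.float64(6.5), np.float64(3.6), np.float64(1.5), np.float64(-0.7), np.float64(0.9)] t=15.77 v=(-66.0,93.3) tip=63.9 f=(-0.0,0.9,-0.4)
2 0.006 [np.float64(4.1), np.float64(6.6), np.float64(3.0), np.float64(2.1), np.float64(0.3), np.float64(0.2)] t=17.73 v=(-65.9,78.3) tip=64.0 f=(0.2,0.2,-0.2)
3 0.006 [np.float64(3.3), np.float64(6.3), np.float64(3.1), np.float64(0.8), np.float64(1.0), np.float64(-0.3)] t=19.70 v=(-65.9,63.3) tip=64.0 f=(0.1,-0.3,0.4)
```

Force peaks near 2 mm and has died away by 6 mm, so the last snap may not have happened yet. I'll check with a picture.

```bash
python3 - <<'E'
import cv2
a=cv2.imread("pics/w4.png")[165:300,100:400]
cv2.imwrite("pics/w4c.png",cv2.resize(a,(795,358),interpolation=cv2.INTER_CUBIC))
E
```

```text
(no output)
```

View pics/w4c.png

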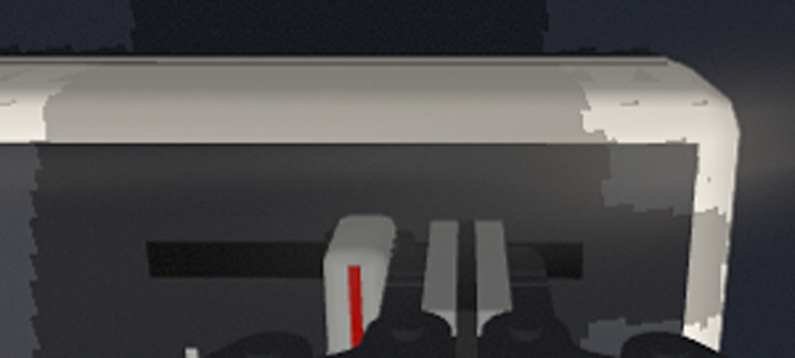

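```bash
python3 - <<'E'
from h import *
c=robot.get_calibration("wrist")
for x,y,z in[(354,265,.078),(359,340,.078),(325,262,.078),(387,262,.078),(149,277,.055),(582,277,.055)]:
    print(x,RV.T@(ray(c,99.5+(x+.5)/2.65,164.5+(y+.5)/2.65,z)[:2]-T))
print(here())
E
```

```text
354 [-0.07390427  0.04350407]
359 [-0.05920838  0.04384141]
325 [-0.07446557  0.03847636]
387 [-0.07448642  0.04926953]
149 [-0.05994306 -0.0025904 ]
582 [-0.06012454  0.08679414]
t=19.75 v=(-65.9,63.4) tip=64.0 f=(-0.2,-1.2,0.0)
```

The lever is at about 0.036, touching the finger and just short of the half-way point at 0.0375. I'll push on by another 2 mm, which stays well inside the limit, then measure again.

```bash
python3 - <<'E'
from h import *
robot.line_to(tcp(-.066,.0612,.064),vel=.01,guard=8); robot.pause(.3); print(here())
robot.pause(.1);cv2.imwrite("pics/w5.png",robot.grab_frame("wrist"))
a=cv2.imread("pics/w5.png")[165:300,100:400]
cv2.imwrite("pics/w5c.png",cv2.resize(a,(795,358),interpolation=cv2.INTER_CUBIC))
E
```

```text
t=20.44 v=(-66.0,61.2) tip=64.0 f=(0.6,-0.6,-0.1)
```

View pics/w5c.png

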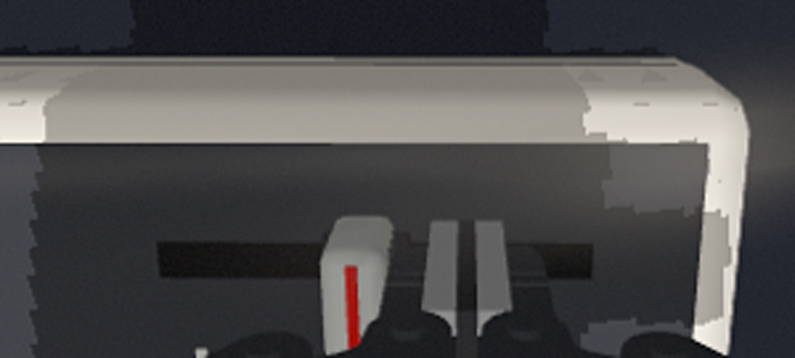

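The tab moved 2.6 mm, to about 0.039, and is only just off the finger. I'll track the red line in code while waiting and nudging.

```bash
cat >> h.py <<'E'
def lever():
    c=robot.get_calibration("wrist"); a=robot.grab_frame("wrist").astype(int)
    m=(a[...,2]>120)&(a[...,1]<60)&(a[...,0]<60); m[:255]&=True; m[300:]=False; m[:250]=False; m[:,:200]=False; m[:,270:]=False
    v,u=np.nonzero(m); k=v<300
    if len(u)<5: return None
    w=RV.T@(ray(c,u.mean(),v.mean(),.078)[:2]-T); return len(u),(w*1e3).round(1),round(80-w[1]*1e3,1)
E
python3 - <<'E'
from h import *
print(lever(),here()); robot.pause(.3); print(lever())
for y in(.0602,.0592):
    robot.line_to(tcp(-.066,y,.064),vel=.01,guard=8); robot.pause(.15); print(lever(),here())
E
```

```text
(118, array([-66.2,  40.8]), np.float64(39.2)) t=20.64 v=(-66.0,61.2) tip=64.0 f=(0.8,-0.1,0.6)
(117, array([-66.1,  40.8]), np.float64(39.2))
(131, array([-65.1,  34.7]), np.float64(45.3)) t=21.44 v=(-66.0,60.2) tip=64.0 f=(-0.1,-0.2,-0.3)
(130, array([-65.2,  34.7]), np.float64(45.3)) t=21.89 v=(-66.0,59.2) tip=64.0 f=(-1.1,-0.6,0.4)
```

The lever snapped to 45.3 mm, the third click, and has stayed there. I'll back off, lift and check from above.

```bash
python3 - <<'E'
from h import *
robot.line_to(tcp(-.066,.068,.064),vel=.05); robot.line_to(tcp(-.066,.068,.115),vel=.1)
robot.line_to(tcp(-.09,0,.2),vel=.15); robot.pause(.2); print(here())
a=robot.grab_frame("wrist")
cv2.imwrite("pics/w6.png",a)
E
```

```text
t=23.97 v=(-90.2,0.5) tip=199.2 f=(0.4,0.3,0.3)
```

View pics/w6.png

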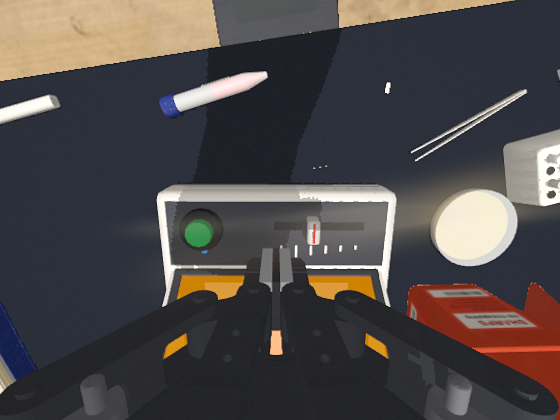

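The tab at (313,232) stands at the fourth mark from shut (310,250), which is the third click. The key is up and the bystanders haven't moved.

```bash
python3 -c "
from plant import robot
print(robot.job_done())"
```

```text
the job is handed in; nothing more can be done
None
```

I pushed the lever to its shut stop, pressed the lamp key fully down and let it up, then left the lever at the third click (measured about 45 mm); nothing else was touched, and the job is handed in with no verdict returned.

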